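# Close the casting mould and flip its toggle clamp over

## Robot

A 6-joint arm with a two-finger parallel gripper is mounted at the origin on the work surface. World frame = base frame: x ahead of the robot, y to its left, z up, the work surface at z = 0. Lengths are in m, angles in rad, forces in N, time in s.
With the tool pointing down it reaches from about 0.225 to 0.875 m from the base axis. Payload 3.4 kg.
Tool frame: the origin (TCP) lies at the very end of the fingers, on their centre line; the grasp point (between the pads) lies 19 mm behind it; x points along the fingers, y is the direction in which the jaws open and shut, and the axes are right-handed (so a half turn about x gives the same grasp; the last joint's range is limited). The gripper opens to 85 mm and grips with 20 to 120 N. Pads are 22 mm wide; open, the fingers measure 114 mm over their backs; the gripper's body (76 mm by 85 mm) begins 54 mm behind the grasp point. The pads swing forward as they close: fully open they stand 13 mm farther back than shut.
Start: joints at [0.983, 0.276, 1.505, -0, 1.361, -0.121], TCP at [0.259, 0.514, 0.231] pointing down, gripper open.
Joint ranges: [-2.89, 2.89], [-0.75, 2.08], [0.22, 2.7], [-1.18, 4.32], [0.11, 2.71], [-2.7, 2.7]. Speed limits (rad/s): [2.57, 2.57, 3.14, 3.14, 3.14, 3.14].

## Interface

Orientations are given as a unit quaternion [w, x, y, z].
In Python, from rig import manip gives the robot as it stands. The module is installed in compiled form; this text tells all that it offers.
- The arm moves only by the tool play_rows, never from a script. Its argument "plan" is a list that holds one entry, the list of rows, each a list of 5 numbers: the closure, from 0 (fully open) to 1 (shut), then the shift along the tool's x, y, z in m, then the turn about the tool's x in degrees. A call has 1 to 12 rows; each row is the pose to reach, as a shift and turn from the pose measured when the call began, along the tool's axes at that moment; what a row does not reach only later rows make up. A row lasts 1/10 s, in which the tool goes at most 50 mm and 8.59 degrees, less where a joint would pass 70% of its speed; a pose out of reach is approached as far as the arm can. A call with a gripper value outside its range is refused whole. The fingers move at their own pace and stop on an object; "grip_force" is the grip in N (left out, the last holds). Time passes only in rows, so rows that repeat a pose let the fingers close. It gives the time, the measured TCP pose, the force and the opening at its end, in the units of the state.
- manip.get_state(): the state, without advancing time (a new reading comes with each control period).
- manip.get_image(name): name is "side" or "top"; returns (picture, depth): 384x512x3 uint8, red, green, blue; 384x512 float32, m along the optical axis (not along the pixel's ray), 0 where there is no reading.
- manip.camera_params(name): a dict with "intrinsics" (3x3 intrinsics, pixels), "R" (3x3) and "t" (3): a world point X has camera coordinates R X + t. Camera axes: x right, y down, z forward; pixel columns grow to the right and rows downward; lengths in m; the calibration is good to about 2 mm. A picture is of the moment at which its call begins. camera_params takes no time and is no camera call.
- manip.sign_off(): hands the job in, once; it reports no verdict.
The state is a dict: "clock": time; "qpos": joint angles; "qd": joint speeds; "effort": joint torques, N m; "position": TCP position; "ee_rot": TCP orientation; "contact_force": force on the tool from outside, world axes, zero at the start; "moment": the same for the moment, N m; "width": finger opening in m.
Only numpy, scipy, OpenCV 4.12 (cv2) and the standard library are available. Lean on these libraries where they do the work, as an engineer would, in place of code of your own. Each camera call takes 0.05 s, during which the arm holds its last target.

## Task

Close the two-part plaster mould on the plywood jig: with the fingertips, push the loose half along its rails until it meets the fixed half, and then flip the toggle lever of the clamp beside it, past centre, so that it snaps over towards the mould and shoots its bolt behind the loose half. Only push: do not pick up or tip the mould, leave the other pots and tools where they are, and finish with the hand clear.

Things in the scene. Friction and masses are not known exactly. Their poses are not given: they have to be found in the camera images.
- jig: Plywood board 300 x 290 mm, 18 mm thick, fixed. Origin at its underside (table height); x runs along two low dark wooden rails towards the fixed mould half, y to the left of that, z up. Board: x -165 to +135, y -185 to +105 mm. Rails: 12 mm high, x -135 to +25 mm, inner faces at y = -52 and +52 mm. A dark fence stands behind the fixed half.
- fixed_half (a point): Centre of the flat joint face of the fixed plaster half (jig x = +35, y = 0, 32 mm above the board). That half is 70 x 100 x 64 mm, at jig x = +35 to +105, y = -50 to +50 mm.
- clamp_housing (a point): Top centre of the clamp's two fixed steel cheeks (jig x = -47, y = -115 mm, 64 mm above the table). The grey housing with the cheeks takes up jig x = -69 to -25, y = -150 to -80 mm; its pivot pin reaches x = -72 to -22 mm.
- mould: Loose plaster half: white block 70 (x) x 100 (y) x 64 mm high, 0.4 to 0.8 kg, half the pour hole in its +x face, standing on the board between the rails. Origin: centre of its underside; axes as the jig's. Starts 20 to 50 mm from the fixed half (origin at jig x = -20 to -50 mm); closed: jig x = 0, y = 0. Sliding it takes 2 to 8 N; pushed near its top it may tip.
- mould_back (a point): Centre of the loose half's flat back (-x) face, 32 mm above the board: the face to push towards the jig's +x.
- lever (a joint): Toggle lever, pivot along the jig's x. 0 rad (start): open, leaning 0.7 rad from upright away from the mould (jig -y). 0.7: upright, dead centre. 1.4: locked, leaning 0.7 rad towards the mould (jig +y). A spring drives it from 0.7 to the nearer end; leaving the start takes about 3 N at the knob at right angles to the lever, more if a finger rubs; less later.
- bolt_tip (a point): End of the clamp's 15 mm round steel bolt, 45 mm above the table. The lever slides it 35 mm in jig +y, from y = -64 to -29 mm at jig x = -47 mm, behind the closed loose half (about 4 mm behind its back face). With the mould still open it strikes the mould's side and the lever cannot lock.
- lever_pivot (a point): Centre of the lever's pivot, fixed on the jig at x = -47, y = -115 mm, 60 mm above the table.
- lever_knob (a point): Centre of the round black knob (26 mm diameter) at the end of the lever, 90 mm from the pivot; the lever's rod is a 12 mm steel bar from pivot to knob. At the start it is 129 mm above the table and 58 mm to the jig's -y side of the pivot; it rises to 150 mm when upright. Push it below its middle: above it the lever wedges.
- cup: Bystander: off-white cup, 60 mm diameter, 60 mm high, standing on the jig's board in front of the clamp. Origin: centre of its underside.
- mug: Bystander: buff mug, 72 mm diameter, 80 mm high, on the table to the left of the jig. Origin: centre of its underside.
- bowl: Bystander: off-white bowl, 100 mm diameter, 50 mm high, on the table to the left of the jig. Origin: centre of its underside.
- jar: Bystander: plastic jar with a white cap, 70 mm diameter, 90 mm high, on the table to the left of the jig. Origin: centre of its underside.
- teapot: Bystander: off-white teapot, 112 mm body diameter, 102 mm high, on the table left of the jig, towards the robot. Origin: centre of its underside.
- spatula: Bystander: spatula 200 mm long, lying on the table to the right of the jig, beyond the clamp. Origin: on its underside.
- dish: Bystander: off-white rectangular dish, 70 x 110 x 25 mm, on the table to the right of the jig, near the clamp. Origin: centre of its underside.
There are look-alikes about, which are no part of the job. What is shaped like the mould but purple or turquoise is not meant.

How it is judged:
On the way, in this order (a step that is already met when the one before it is completed fails the run):
1. the loose half is pushed closed against the fixed half while the lever is still open (x of mould in the frame of jig above -0.004 m and angle between the x axis of mould and the x axis of jig, either way round below 0.05 rad and value of joint lever below 0.5 rad), for 0.2 s.
2. the lever is flipped over and stays in its locked position, the mould still closed (x of mould in the frame of jig above -0.004 m and angle between the x axis of mould and the x axis of jig, either way round below 0.05 rad and value of joint lever above 1.3 rad), for 0.2 s.
At the end, for the whole second after the job is handed in: The loose half stands flat and at rest on the board, closed on the fixed half within 4 mm and 0.05 rad, the lever rests at its locked end (joint above 1.3 rad), and every bystander is within 30 mm of where it was (all of step 2 and linear speed of mould below 0.02 m/s and height (world z) of mould below 0.023 m and angle between mould's own z axis and vertical below 0.06 rad and distance of each of cup, mug, bowl, jar, teapot, spatula, dish from where it was at the start of the episode below 0.03 m); the robot touches nothing.
It fails at once if the loose mould half is lifted (more than 8 mm) or tipped (more than 0.25 rad) (height (world z) of mould above 0.026 m or angle between mould's own z axis and vertical above 0.25 rad).
It fails at once if a bystander is moved more than 30 mm or knocked over (distance of any of cup, mug, bowl, jar, teapot, spatula, dish from where it was at the start of the episode above 0.03 m or angle between any of cup, mug, bowl, jar, teapot, spatula, dish's own z axis and vertical above 0.5 rad).
It also fails if it takes over 46 s, if anything falls off the work surface, if the arm or the gripper's body presses on something with over 40 N, if the wrist force passes 120 N, or if a joint passes its speed limit or range.

## Working session

There is one attempt and no reset: what is moved stays moved. The work goes in short steps, Python scripts to look and compute and a tool call to move; the robot and the scene stay as the last step left them, time stands still between calls to the robot, and variables do not carry over. Pictures are saved under pics/ and viewed, and the job is handed in when it is done.

Besides the shell and the picture viewer there is one more tool, called after ">>>" by a JSON object that holds its "fn" and its "kwargs". play_rows: Moves the arm, as the interface text tells. Its arguments: {"type":"object","properties":{"plan":{"type":"array","items":{"type":"array","items":{"type":"array","items":{"type":"number"}}}},"grip_force":{"type":"number"}},"required":["plan"]}

```bash
mkdir -p pics
cat > h.py <<'E'
import numpy as np, cv2
from rig import manip
def snap(tag):
    out={}
    for n in("side","top"):
        im,d=manip.get_image(n); np.savez(f"pics/{tag}_{n}.npz",im=im,d=d)
        cv2.imwrite(f"pics/{tag}_{n}.png",im[:,:,::-1]); out[n]=(im,d)
    return out
def cam(n):
    p=manip.camera_params(n); return np.array(p["intrinsics"]),np.array(p["R"]),np.array(p["t"])
def plane(n,uv,z):
    K,R,t=cam(n); uv=np.atleast_2d(uv).astype(float)
    r=np.c_[uv,np.ones(len(uv))]@np.linalg.inv(K).T@R; c=-R.T@t
    return c+r*((z-c[2])/r[:,2])[:,None]
def cloud(n,d):
    K,R,t=cam(n); v,u=np.mgrid[:d.shape[0],:d.shape[1]]
    p=np.stack([u,v,np.ones_like(u)],-1)@np.linalg.inv(K).T*d[...,None]
    return (p-t)@R
def proj(n,X):
    K,R,t=cam(n); c=np.atleast_2d(X)@R.T+t; p=c@K.T; return p[:,:2]/p[:,2:]
def tri(uvs,uvt):
    A=[];b=[]
    for n,uv in(("side",uvs),("top",uvt)):
        K,R,t=cam(n);c=-R.T@t;r=R.T@np.linalg.inv(K)@np.array([*uv,1.]);r/=np.linalg.norm(r)
        P=np.eye(3)-np.outer(r,r);A.append(P);b.append(P@c)
    return np.linalg.lstsq(np.vstack(A),np.hstack(b),rcond=None)[0]
E
python3 - <<'E'
from h import *
snap("a")
s=manip.get_state()
print({k:np.round(s[k],3) for k in s})
for n in("side","top"):
    K,R,t=cam(n);print(n,np.round(K,1).tolist(),np.round(-R.T@t,3),np.round(R,2).tolist())
E
```

```text
{'clock': np.float64(0.1), 'qpos': array([ 0.983,  0.277,  1.506,  0.   ,  1.361, -0.121]), 'qd': array([-0.001, -0.   , -0.002, -0.002,  0.001,  0.001]), 'effort': array([ 3.0000e-03, -4.1770e+01, -2.4641e+01, -0.0000e+00,  6.0000e-03,
       -0.0000e+00]), 'position': array([0.259, 0.513, 0.231]), 'ee_rot': array([ 0.688,  0.163,  0.688, -0.164]), 'contact_force': array([ 0.501, -1.   , -0.678]), 'moment': array([ 0.006, -0.028, -0.026]), 'width': np.float64(0.085)}
side [[450.5, 0.0, 257.4], [0.0, 450.5, 192.8], [0.0, 0.0, 1.0]] [ 0.355 -0.867  1.076] [[0.99, -0.16, 0.01], [-0.11, -0.7, -0.7], [0.12, 0.69, -0.71]]
top [[468.6, 0.0, 252.3], [0.0, 468.6, 198.8], [0.0, 0.0, 1.0]] [0.32  0.078 1.352] [[0.02, -1.0, 0.0], [-0.99, -0.02, -0.17], [0.17, -0.0, -0.99]]
```

View pics/a_side.png

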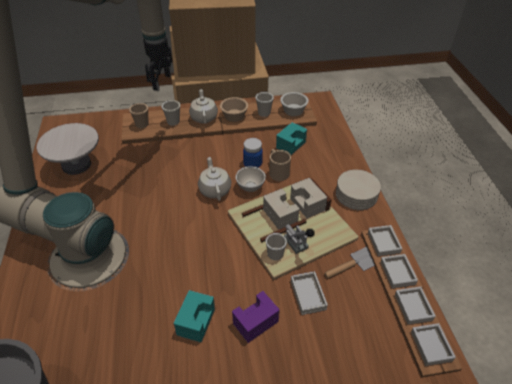

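View pics/a_top.png

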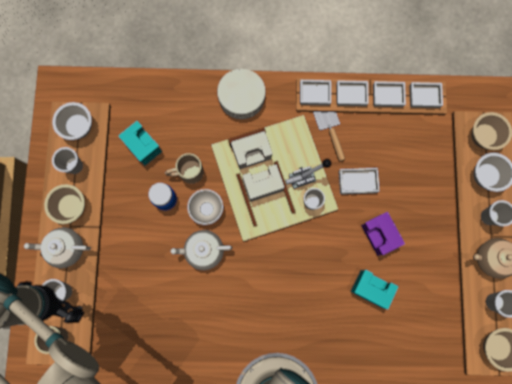

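The plywood jig is near side (290,222) and top (275,178). The white loose half is near side (282,207) and top (264,182). The look-alikes are turquoise at top (140,143) and (375,290), and purple at (383,233). I'll enlarge the jig before measuring.

Run:
```python
import cv2
a=cv2.imread("pics/a_top.png")[110:245,205:345]; b=cv2.imread("pics/a_side.png")[160:280,220:365]
cv2.imwrite("pics/a_topc.png",cv2.resize(a,None,fx=4.2,fy=4.2,interpolation=cv2.INTER_CUBIC))
cv2.imwrite("pics/a_sidec.png",cv2.resize(b,None,fx=4.8,fy=4.8,interpolation=cv2.INTER_CUBIC))
```

```text
(no output)
```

View pics/a_topc.png

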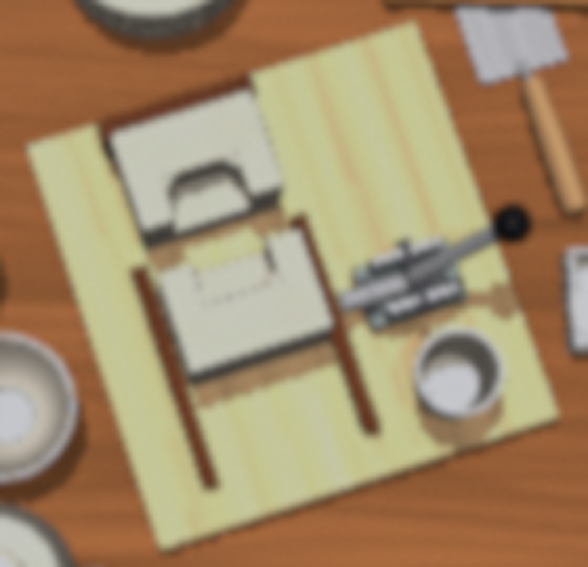

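View pics/a_sidec.png

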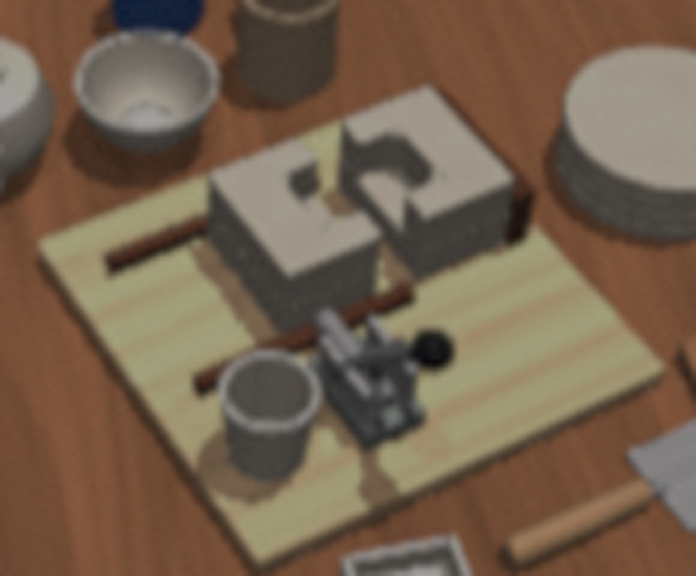

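The enlarged crops confirm the loose half. It is white, stands between the two dark rails, and has half the pour hole facing the fixed half (crop top (248,300), crop side (295,235)). The clamp is at crop top (405,285), its knob at (511,222), and the cup at (458,375). Next I'll measure.

```bash
cat > meas.py <<'E'
from h import *
def jigfit(tag):
    z=np.load(f"pics/{tag}_top.npz"); im=z["im"]
    hsv=cv2.cvtColor(im,cv2.COLOR_RGB2HSV)
    m=cv2.inRange(hsv,(20,50,110),(38,255,255))
    roi=np.zeros_like(m); roi[105:250,200:350]=255; m&=roi
    m=cv2.morphologyEx(m,cv2.MORPH_OPEN,np.ones((3,3)))
    c=max(cv2.findContours(m,cv2.RETR_EXTERNAL,cv2.CHAIN_APPROX_NONE)[0],key=cv2.contourArea)
    h=cv2.convexHull(c)
    P=plane("top",h[:,0,:],0.018)[:,:2]
    r=cv2.minAreaRect((P*1000).astype(np.float32))
    return r,m
E
python3 - <<'E'
from meas import *
r,m=jigfit("a"); print(r)
box=cv2.boxPoints(r)/1000; print(box.round(4))
# jig axes: x = long-ish up-left. choose axis closest to world +x
e=[(box[i+1]-box[i]) for i in range(3)]
ax=[v/np.linalg.norm(v)*s for v in e for s in(1,-1)]
x=max(ax,key=lambda v:v[0]); y=np.array([-x[1],x[0]])
c=np.array(r[0])/1000
O=c-x*(-.015)-y*(-.04)
yaw=np.arctan2(x[1],x[0]); print("yaw",yaw,np.degrees(yaw),"O",O)
np.savez("jig.npz",O=O,x=x,y=y)
def J(n,d):
    X=cloud(n,d); q=X[...,:2]-O; return np.stack([q@x,q@y,X[...,2]],-1)
for n in("top","side"):
    z=np.load(f"pics/a_{n}.npz"); q=J(n,z["d"])
    top=(abs(q[...,2]-.082)<.006)&(abs(q[...,1])<.07)&(q[...,0]>-.14)&(q[...,0]<.13)
    print(n,"moldtops z",np.median(q[top][:,2]))
    lo=q[top&(q[...,0]<.02)&(q[...,0]>-.12)]; 
    print(np.percentile(lo,[1,99],axis=0).round(4), "loose med",np.median(lo,axis=0))
    hi=q[top&(q[...,0]>.03)]; print(" fixed",np.percentile(hi,[1,99],axis=0).round(4))
    b=q[(abs(q[...,0])<.12)&(q[...,1]>-.17)&(q[...,1]<.09)&(q[...,2]<.03)&(q[...,2]>.005)]; print(" board z",np.median(b[:,2]))
    # knob: dark
    im=z["im"]; k=(im.max(-1)<45)&(q[...,2]>.1)&(q[...,2]<.16)&(abs(q[...,0]+.047)<.05)&(q[...,1]<-.13)&(q[...,1]>-.22)
    vv,uu=np.nonzero(k); print(" knob px",uu.mean(),vv.mean(),k.sum(),q[k].mean(0) if k.sum() else 0)
    cu=q[(q[...,2]>.05)&(q[...,2]<.085)&(q[...,0]<-.072)&(q[...,1]<-.06)&(q[...,0]>-.18)&(q[...,1]>-.2)]; print(" cup",np.percentile(cu,[1,50,99],axis=0).round(3).tolist())
    di=q[(q[...,2]>.015)&(q[...,2]<.04)&(q[...,1]<-.19)&(q[...,0]<-.0)&(q[...,0]>-.2)&(q[...,1]>-.33)]; print(" dish",np.percentile(di,[1,50,99],axis=0).round(3).tolist())
    tp=q[(q[...,2]>.02)&(q[...,2]<.14)&(q[...,1]>.06)&(q[...,0]<-.0)&(q[...,0]>-.35)&(q[...,1]<.33)]; print(" left things",np.percentile(tp,[1,50,99],axis=0).round(3).tolist())
cv2.imwrite("pics/m.png",m)
print("expected px knob", proj("top",[*(O+x*-.047+y*-.173),.129]),proj("side",[*(O+x*-.047+y*-.173),.129]))
E
```

```text
((597.7760009765625, 54.5697021484375), (298.93511962890625, 209.46847534179688), 19.800880432128906)
[[ 0.4217  0.1025]
 [ 0.4926 -0.0946]
 [ 0.7739  0.0067]
 [ 0.7029  0.2037]]
yaw 0.34559056 19.80088 O [0.59833904 0.09728601]
top moldtops z 0.08182556845718542
[[-0.0645 -0.0697  0.0767]
 [ 0.0033  0.009   0.0872]] loose med [-0.04001484 -0.02329158  0.08179184]
 fixed [[ 0.0369 -0.0696  0.0764]
 [ 0.1056  0.0093  0.0873]]
 board z 0.01819745873965315
 knob px 326.219512195122 163.09756097560975 41 [-0.04782406 -0.2102058   0.13864809]
 cup [[-0.147, -0.188, 0.05], [-0.113, -0.167, 0.075], [-0.09, -0.131, 0.083]]
 dish [[-0.161, -0.324, 0.015], [-0.083, -0.216, 0.019], [-0.001, -0.192, 0.029]]
 left things [[-0.205, 0.089, 0.021], [-0.138, 0.169, 0.065], [-0.001, 0.254, 0.098]]
side moldtops z 0.08156661357897438
[[-0.065  -0.0681  0.0771]
 [ 0.0041  0.0102  0.0859]] loose med [-0.0400012  -0.02310081  0.08156618]
 fixed [[ 0.0368 -0.0689  0.0763]
 [ 0.1056  0.0086  0.0859]]
 board z 0.018355757289091376
 knob px 308.7096774193548 232.1290322580645 31 [-0.05060708 -0.21495994  0.13591108]
 cup [[-0.147, -0.187, 0.05], [-0.116, -0.155, 0.069], [-0.09, -0.13, 0.082]]
 dish [[-0.16, -0.326, 0.015], [-0.081, -0.216, 0.019], [-0.002, -0.19, 0.029]]
 left things [[-0.205, 0.088, 0.021], [-0.138, 0.159, 0.055], [-0.001, 0.251, 0.095]]
expected px knob [[312.47845554 167.93825745]] [[301.15054988 222.99326971]]
```

The contour stopped at a rail: the rectangle is 209 mm wide, not 290. I'll redo it with all the mask pieces.

```bash
sed -i 's/^    c=max.*$/    cs=[k for k in cv2.findContours(m,cv2.RETR_EXTERNAL,cv2.CHAIN_APPROX_NONE)[0] if cv2.contourArea(k)>60]; c=np.vstack(cs)/' meas.py
cat > m2.py <<'E'
import sys
from meas import *
tag=sys.argv[1]
if tag=="a":
    r,m=jigfit("a"); print(r)
    box=cv2.boxPoints(r)/1000
    e=[(box[i+1]-box[i]) for i in range(3)]
    ax=[v/np.linalg.norm(v)*s for v in e for s in(1,-1)]
    x=max(ax,key=lambda v:v[0]); y=np.array([-x[1],x[0]])
    c=np.array(r[0])/1000
    O=c-x*(-.015)-y*(-.04)
    np.savez("jig.npz",O=O,x=x,y=y)
z=np.load("jig.npz");O,x,y=z["O"],z["x"],z["y"]
print("yaw",np.arctan2(x[1],x[0]),"O",O)
def J(n,d):
    X=cloud(n,d); q=X[...,:2]-O; return np.stack([q@x,q@y,X[...,2]],-1)
for n in("top","side"):
    z=np.load(f"pics/{tag}_{n}.npz"); q=J(n,z["d"])
    P=lambda a:np.percentile(a,[1,50,99],axis=0).round(4).tolist() if len(a) else None
    top=(abs(q[...,2]-.082)<.006)&(abs(q[...,1])<.07)&(q[...,0]>-.14)&(q[...,0]<.13)
    lo=q[top&(q[...,0]<.02)]
    print(n,"loose",P(lo))
    if len(lo):print("   rect",cv2.minAreaRect((lo[:,:2]*1000).astype(np.float32)))
    print(" fixed",P(q[top&(q[...,0]>.04)]))
    im=z["im"]; k=(im.max(-1)<45)&(q[...,2]>.1)&(q[...,2]<.18)&(abs(q[...,0]+.047)<.05)&(q[...,1]<-.05)&(q[...,1]>-.22)
    vv,uu=np.nonzero(k)
    if k.sum(): print(" knob px",uu.mean(),vv.mean(),k.sum(),q[k].mean(0))
    print(" cup",P(q[(q[...,2]>.05)&(q[...,2]<.085)&(q[...,0]<-.072)&(q[...,1]<-.06)&(q[...,0]>-.18)&(q[...,1]>-.2)]))
    print(" dish",P(q[(q[...,2]>.015)&(q[...,2]<.04)&(q[...,1]<-.19)&(q[...,0]<-.0)&(q[...,0]>-.2)&(q[...,1]>-.33)]))
    print(" left",P(q[(q[...,2]>.02)&(q[...,2]<.14)&(q[...,1]>.06)&(q[...,0]<-.0)&(q[...,0]>-.35)&(q[...,1]<.33)]))
    print(" clamp",P(q[(q[...,2]>.03)&(q[...,2]<.09)&(q[...,1]>-.15)&(q[...,1]<-.06)&(q[...,0]<-.01)&(q[...,0]>-.075)]))
print("exp knob px",proj("top",[*(O+x*-.047+y*-.173),.129]),proj("side",[*(O+x*-.047+y*-.173),.129]))
E
python3 m2.py a
```

```text
((611.490478515625, 17.210357666015625), (299.1990661621094, 289.22857666015625), 19.849342346191406)
yaw 0.3464363 O [0.61201739 0.05992712]
top loose [[-0.0646, -0.0494, 0.0767], [-0.0379, -0.0, 0.0818], [0.0038, 0.0488, 0.0873]]
   rect ((-30.404739379882812, -0.5172538757324219), (70.80284118652344, 100.1769790649414), 0.09959396719932556)
 fixed [[0.0411, -0.0497, 0.0768], [0.0787, -0.0007, 0.0819], [0.1055, 0.0488, 0.0873]]
 knob px 326.219512195122 163.09756097560975 41 [-0.04818239 -0.17038148  0.13864809]
 cup [[-0.1471, -0.148, 0.0505], [-0.1138, -0.1267, 0.0751], [-0.0903, -0.0907, 0.0832]]
 dish [[-0.1503, -0.3272, 0.0151], [-0.0899, -0.2578, 0.0234], [-0.0025, -0.2119, 0.0298]]
 left [[-0.2049, 0.0615, 0.0202], [-0.1341, 0.2046, 0.0605], [-0.0012, 0.2926, 0.0954]]
 clamp [[-0.0702, -0.1486, 0.0307], [-0.0484, -0.1099, 0.0512], [-0.0214, -0.0609, 0.0883]]
side loose [[-0.0648, -0.0502, 0.0763], [-0.0377, -0.0034, 0.0815], [0.0039, 0.0498, 0.0859]]
   rect ((-29.58563232421875, 0.09474945068359375), (102.61041259765625, 72.91603088378906), 89.5906982421875)
 fixed [[0.0409, -0.0494, 0.0764], [0.0773, -0.0035, 0.0816], [0.1052, 0.0482, 0.0862]]
 knob px 309.3333333333333 232.64285714285714 42 [-0.0502485  -0.17714577  0.13545296]
 cup [[-0.1471, -0.147, 0.0505], [-0.1168, -0.1156, 0.0688], [-0.0903, -0.0899, 0.0816]]
 dish [[-0.1508, -0.3291, 0.0153], [-0.0941, -0.2577, 0.0227], [-0.0014, -0.2122, 0.029]]
 left [[-0.2053, 0.062, 0.0203], [-0.1371, 0.1964, 0.0524], [-0.0011, 0.2909, 0.0951]]
 clamp [[-0.0698, -0.1491, 0.0306], [-0.0499, -0.1226, 0.0491], [-0.0213, -0.0623, 0.0842]]
exp knob px [[326.41006675 163.25629173]] [[309.26777943 232.67945282]]
```

The jig fit is now good. The board comes out at 299 x 289 mm, the fixed half's faces and the clamp land where the text puts them, and the knob's expected pixels match the seen ones to under 1 px.

In the jig frame the loose half is at x ≈ -30 mm, so its back face is at -65 mm. The cup is centred near (-119, -119). I'll now work out the shifts for the approach.

```bash
cat > go.py <<'E'
import sys
from h import *
from scipy.spatial.transform import Rotation as Ro
z=np.load("jig.npz");O,x,y=z["O"],z["x"],z["y"]
yaw=np.arctan2(x[1],x[0])
s=manip.get_state(); q=s["ee_rot"]; R=Ro.from_quat([q[1],q[2],q[3],q[0]]).as_matrix()
p=s["position"]; d=p[:2]-O
print("t",round(float(s["clock"]),2),"jig pos mm",np.round([d@x*1e3,d@y*1e3,p[2]*1e3],1),"width",s["width"],"q6",s["qpos"][5].round(3))
f=s["contact_force"];print("F jig",np.round([f[:2]@x,f[:2]@y,f[2]],2))
Rj=np.c_[np.r_[x,0],np.r_[y,0],[0,0,1]]
print("tool axes in jig (cols)\n",(Rj.T@R).round(3))
ty=Rj.T@R[:,1]; a=np.degrees(np.arctan2(ty[1],ty[0]))
print("tool y angle in jig deg",a," turn to jig y:",[round((a-b+180)%360-180,2) for b in(90,-90)]," to jig x:",[round((a-b+180)%360-180,2) for b in(0,180)])
for g in sys.argv[1:]:
    gx,gy,gz=[float(v)/1000 for v in g.split(",")]
    W=np.r_[O+gx*x+gy*y,gz]; print(g,"-> world",W.round(3),"tool shift mm",(R.T@(W-p)*1e3).round(1))
E
python3 go.py=-1 2>/dev/null; python3 go.py " -105,0,231" " -105,0,110" " -105,0,26"
```

```text
t 0.1 jig pos mm [-178.6  546.3  230.5] width 0.08547879145833102 q6 -0.121
F jig [ 0.13 -1.11 -0.68]
tool axes in jig (cols)
 [[-0.001  0.727  0.687]
 [-0.001  0.687 -0.727]
 [-1.    -0.002 -0.   ]]
tool y angle in jig deg 43.4050901403388  turn to jig y: [np.float64(-46.59), np.float64(133.41)]  to jig x: [np.float64(43.41), np.float64(-136.59)]
 -105,0,231 -> world [0.513 0.024 0.231] tool shift mm [  -0.  -321.9  447.5]
 -105,0,110 -> world [0.513 0.024 0.11 ] tool shift mm [ 121.  -321.7  447.5]
 -105,0,26 -> world [0.513 0.024 0.026] tool shift mm [ 205.  -321.5  447.5]
```

>>> {"fn": "play_rows", "kwargs": {"plan": [[[0.5,0,-0.322,0.4475,-46.6],[0.5,0,-0.322,0.4475,-46.6],[0.5,0,-0.322,0.4475,-46.6],[0.5,0,-0.322,0.4475,-46.6],[0.5,0,-0.322,0.4475,-46.6],[0.5,0,-0.322,0.4475,-46.6],[0.5,0,-0.322,0.4475,-46.6],[0.5,0,-0.322,0.4475,-46.6],[0.5,0,-0.322,0.4475,-46.6],[0.5,0,-0.322,0.4475,-46.6],[0.5,0,-0.322,0.4475,-46.6],[0.5,0,-0.322,0.4475,-46.6]]]}}

```text
clock: 1.3
position: [0.5145, 0.0206, 0.2306]
ee_rot: [0.696, -0.122, 0.697, 0.12]
contact_force: [0.5, 1.1, 0.3]
width: 0.0428
```

```bash
python3 go.py " -105,0,231" " -105,0,110" " -105,0,26"; python3 -c "
from h import *
snap('b')"
```

```text
t 1.3 jig pos mm [-105.1   -3.8  230.6] width 0.04279131622666686 q6 -2.007
F jig [0.83 0.92 0.28]
tool axes in jig (cols)
 [[-0.002  0.003  1.   ]
 [-0.002  1.    -0.003]
 [-1.    -0.002 -0.002]]
tool y angle in jig deg 89.84683590765262  turn to jig y: [np.float64(-0.15), np.float64(179.85)]  to jig x: [np.float64(89.85), np.float64(-90.15)]
 -105,0,231 -> world [0.513 0.024 0.231] tool shift mm [-0.5  3.8  0.1]
 -105,0,110 -> world [0.513 0.024 0.11 ] tool shift mm [120.5   4.1   0.2]
 -105,0,26 -> world [0.513 0.024 0.026] tool shift mm [204.5   4.3   0.4]
```

View pics/b_side.png

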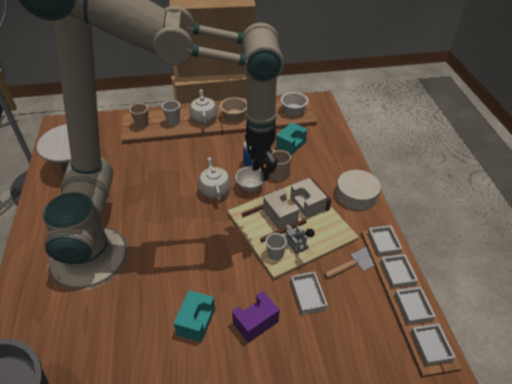

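The gripper is above the gap behind the loose half (side (262,165)) and lined up with the jig. Descending behind the loose half.

>>> {"fn": "play_rows", "kwargs": {"plan": [[[0.5,0.04,0.004,0,-0.15],[0.5,0.085,0.004,0,-0.15],[0.5,0.13,0.004,0,-0.15],[0.5,0.17,0.004,0,-0.15],[0.5,0.195,0.004,0,-0.15],[0.5,0.206,0.004,0,-0.15],[0.5,0.206,0.004,0,-0.15],[0.5,0.206,0.004,0,-0.15]]]}}

```text
clock: 2.2
position: [0.5142, 0.0241, 0.0252]
ee_rot: [0.697, -0.122, 0.697, 0.12]
contact_force: [0.2, -0.4, -0.8]
width: 0.0427
```

```bash
python3 go.py " -80,0,24" " -46,0,24"; python3 -c "
from h import *
snap('c')
b=cv2.imread('pics/c_side.png')[130:280,210:375]
cv2.imwrite('pics/c_sidec.png',cv2.resize(b,None,fx=4,fy=4,interpolation=cv2.INTER_CUBIC))"
```

```text
t 2.2 jig pos mm [-104.2   -0.5   25.2] width 0.042672458784752954 q6 -1.999
F jig [ 0.09 -0.47 -0.79]
tool axes in jig (cols)
 [[-0.     0.002  1.   ]
 [-0.003  1.    -0.002]
 [-1.    -0.003 -0.   ]]
tool y angle in jig deg 89.90539992410635  turn to jig y: [np.float64(-0.09), np.float64(179.91)]  to jig x: [np.float64(89.91), np.float64(-90.09)]
 -80,0,24 -> world [0.537 0.033 0.024] tool shift mm [ 1.2  0.5 24.2]
 -46,0,24 -> world [0.569 0.044 0.024] tool shift mm [ 1.2  0.6 58.2]
```

View pics/c_sidec.png

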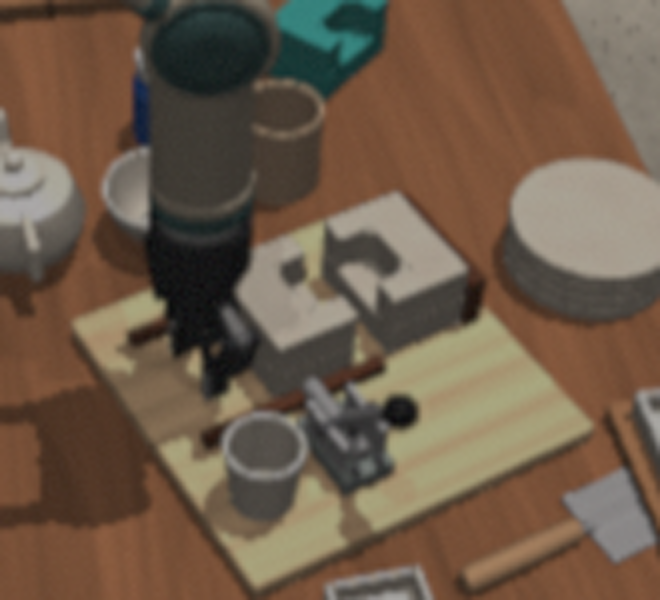

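The fingers are down between the rails behind the loose half (crop (225,360)), and nothing is touched. Now a slow push, stopping short of closing.

>>> {"fn": "play_rows", "kwargs": {"plan": [[[0.5,0.001,0.001,0.01,0],[0.5,0.001,0.001,0.02,0],[0.5,0.001,0.001,0.025,0],[0.5,0.001,0.001,0.029,0],[0.5,0.001,0.001,0.032,0],[0.5,0.001,0.001,0.035,0],[0.5,0.001,0.001,0.038,0],[0.5,0.001,0.001,0.041,0],[0.5,0.001,0.001,0.044,0],[0.5,0.001,0.001,0.047,0],[0.5,0.001,0.001,0.05,0],[0.5,0.001,0.001,0.052,0]]]}}

```text
clock: 3.5
position: [0.5638, 0.0425, 0.0249]
ee_rot: [0.697, -0.123, 0.696, 0.12]
contact_force: [-2.0, -1.2, -0.8]
width: 0.0424
```

```bash
python3 go.py " -46,0,24"; python3 -c "
from h import *
snap('d')
b=cv2.imread('pics/d_side.png')[130:280,210:375]
cv2.imwrite('pics/d_sidec.png',cv2.resize(b,None,fx=4,fy=4,interpolation=cv2.INTER_CUBIC))"; python3 m2.py d | grep -A1 loose
```

```text
t 3.5 jig pos mm [-51.3  -0.   24.9] width 0.04236473310687831 q6 -1.959
F jig [-2.24 -0.44 -0.75]
tool axes in jig (cols)
 [[ 0.002  0.002  1.   ]
 [-0.004  1.    -0.002]
 [-1.    -0.004  0.002]]
tool y angle in jig deg 89.89919749542591  turn to jig y: [np.float64(-0.1), np.float64(179.9)]  to jig x: [np.float64(89.9), np.float64(-90.1)]
 -46,0,24 -> world [0.569 0.044 0.024] tool shift mm [0.9 0.  5.3]
top loose [[-0.0647, -0.0489, 0.0763], [-0.0537, 0.0337, 0.0814], [-0.0141, 0.0527, 0.0875]]
   rect ((-58.7142333984375, 0.1468505859375), (96.24739074707031, 54.685272216796875), 64.5865249633789)
--
side loose [[-0.0646, -0.0542, 0.0763], [-0.0089, -0.0291, 0.0814], [0.0189, 0.0519, 0.0867]]
   rect ((-22.92372703552246, 0.00315093994140625), (113.23692321777344, 84.56184387207031), 89.26887512207031)
```

View pics/d_sidec.png

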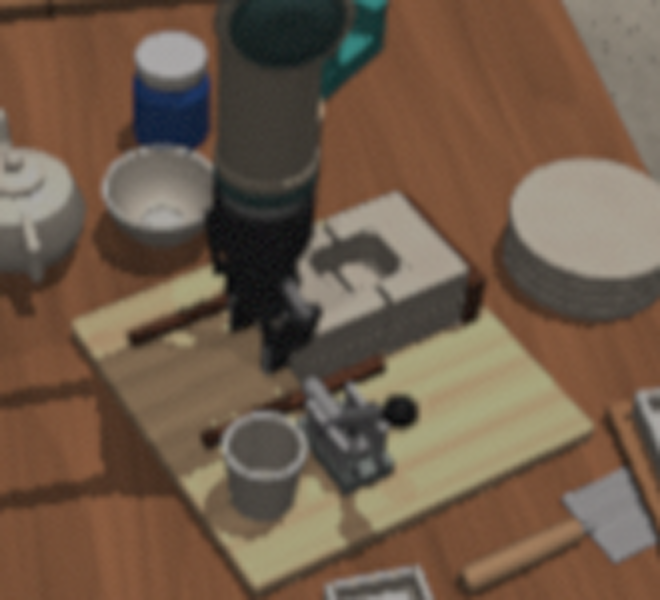

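The joint gap is down to a few mm (seam from crop (330,230) to (385,297)) and the pushing force is about 2 N. Going on in 1 mm steps while watching the force.

>>> {"fn": "play_rows", "kwargs": {"plan": [[[0.5,0,0,0.001,0],[0.5,0,0,0.002,0],[0.5,0,0,0.003,0],[0.5,0,0,0.004,0],[0.5,0,0,0.005,0]]]}}

```text
clock: 4.1
position: [0.5684, 0.0441, 0.025]
ee_rot: [0.697, -0.123, 0.696, 0.12]
contact_force: [-3.9, -2.3, 2.1]
width: 0.0428
```

```bash
python3 go.py " -46,0,24"|head -3;  python3 -c "
from h import *
snap('e')
b=cv2.imread('pics/e_side.png')[165:255,260:345]
cv2.imwrite('pics/e_sidec.png',cv2.resize(b,None,fx=6.5,fy=6.5,interpolation=cv2.INTER_CUBIC))"
```

```text
t 4.1 jig pos mm [-46.4  -0.1  25. ] width 0.042818987642986264 q6 -1.956
F jig [-4.47 -0.79  2.06]
tool axes in jig (cols)
```

View pics/e_sidec.png

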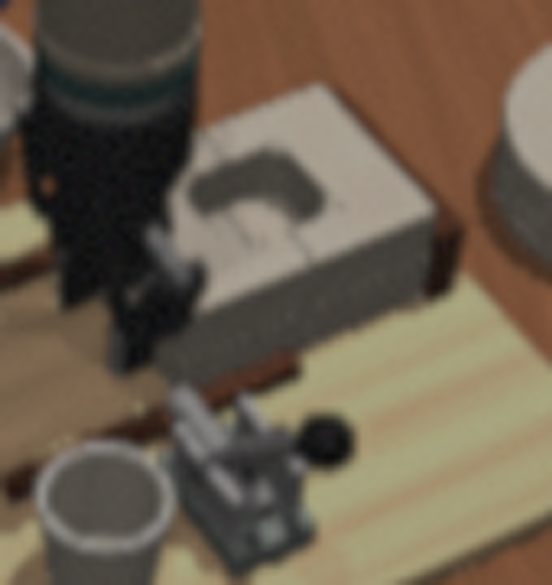

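The seam is now hairline (crop (300,245)) and the force is about 4.5 N. I'll push on until the force shows it has met the fixed half.

>>> {"fn": "play_rows", "kwargs": {"plan": [[[0.5,0,0,0.001,0],[0.5,0,0,0.002,0],[0.5,0,0,0.002,0],[0.5,0,0,0.002,0]]]}}

```text
clock: 4.6
position: [0.5682, 0.0442, 0.0248]
ee_rot: [0.696, -0.123, 0.697, 0.12]
contact_force: [-6.2, -3.5, 2.0]
width: 0.043
```

```bash
python3 go.py |head -2
```

```text
t 4.6 jig pos mm [-46.5   0.1  24.8] width 0.042992563345105185 q6 -1.955
F jig [-7.06 -1.19  1.99]
```

>>> {"fn": "play_rows", "kwargs": {"plan": [[[0.5,0,0,0.002,0],[0.5,0,0,0.004,0],[0.5,0,0,0.005,0],[0.5,0,0,0.005,0]]]}}

```text
clock: 5.0
position: [0.5674, 0.045, 0.0238]
ee_rot: [0.692, -0.123, 0.701, 0.121]
contact_force: [-10.8, -5.3, 3.8]
width: 0.0426
```

```bash
python3 go.py |head -2
```

```text
t 5.0 jig pos mm [-47.1   1.1  23.8] width 0.04256535176440757 q6 -1.952
F jig [-11.96  -1.27   3.75]
```

The force rises to 12 N with no further advance, so it has met the fixed half. Backing off along -x, then up.

>>> {"fn": "play_rows", "kwargs": {"plan": [[[0.5,0,0,-0.01,0],[0.5,0,0,-0.03,0],[0.5,0,0,-0.05,0],[0.5,0,0,-0.05,0],[0.5,-0.04,0,-0.05,0],[0.5,-0.09,0,-0.05,0],[0.5,-0.14,0,-0.05,0],[1,-0.18,0,-0.08,0],[1,-0.2,0,-0.1,0],[1,-0.2,0,-0.12,0],[1,-0.2,0,-0.12,0]]]}}

```text
clock: 6.1
position: [0.457, 0.0052, 0.2272]
ee_rot: [0.693, -0.123, 0.7, 0.12]
contact_force: [0.4, 0.2, -0.6]
width: 0.0002
```

```bash
python3 go.py " -47,-230,225" " -47,-230,115" ;  python3 -c "
from h import *
snap('f')"; python3 m2.py f;  python3 -c "
import cv2
b=cv2.imread('pics/f_side.png')[130:280,210:375]
cv2.imwrite('pics/f_sidec.png',cv2.resize(b,None,fx=4,fy=4,interpolation=cv2.INTER_CUBIC))"
```

```text
t 6.1 jig pos mm [-164.4    1.2  227.2] width 0.0001500879383689316 q6 -2.05
F jig [ 0.49  0.09 -0.64]
tool axes in jig (cols)
 [[-0.01   0.     1.   ]
 [-0.003  1.    -0.   ]
 [-1.    -0.003 -0.01 ]]
tool y angle in jig deg 89.97689824585291  turn to jig y: [np.float64(-0.02), np.float64(179.98)]  to jig x: [np.float64(89.98), np.float64(-90.02)]
 -47,-230,225 -> world [ 0.646 -0.172  0.225] tool shift mm [   1.7 -231.1  117.5]
 -47,-230,115 -> world [ 0.646 -0.172  0.115] tool shift mm [ 111.7 -230.8  118.6]
yaw 0.3464363 O [0.61201739 0.05992712]
top loose [[-0.0332, -0.049, 0.0761], [-0.0042, 0.0275, 0.0818], [0.0195, 0.0487, 0.0864]]
   rect ((-7.19500732421875, -0.7196273803710938), (99.94342041015625, 53.77927017211914), 89.84051513671875)
 fixed [[0.0421, -0.0494, 0.0763], [0.0782, 0.0005, 0.0819], [0.1056, 0.0488, 0.0867]]
 knob px 326.1666666666667 163.04761904761904 42 [-0.04802733 -0.17027637  0.13874245]
 cup None
 dish [[-0.1498, -0.3286, 0.0155], [-0.0898, -0.2584, 0.0229], [-0.0022, -0.212, 0.0305]]
 left [[-0.2047, 0.0615, 0.0202], [-0.134, 0.2042, 0.0611], [-0.0009,
[... 187 characters left out ...]
, 0.0858]]
   rect ((-8.088346481323242, -0.7429084777832031), (103.69696044921875, 55.83769226074219), 89.7631607055664)
 fixed [[0.0414, -0.0507, 0.0766], [0.0786, -0.0046, 0.0815], [0.1056, 0.0503, 0.0865]]
 knob px 309.4 232.775 40 [-0.05043318 -0.17771411  0.13560036]
 cup [[-0.1471, -0.1469, 0.0504], [-0.1166, -0.1159, 0.0684], [-0.0905, -0.0904, 0.0811]]
 dish [[-0.1509, -0.3287, 0.0154], [-0.0942, -0.261, 0.0226], [-0.0022, -0.211, 0.0289]]
 left [[-0.2059, 0.0614, 0.0201], [-0.1482, 0.1859, 0.057], [-0.0019, 0.289, 0.0959]]
 clamp [[-0.0696, -0.1485, 0.0304], [-0.0496, -0.1224, 0.0499], [-0.0241, -0.062, 0.084]]
exp knob px [[326.41006675 163.25629173]] [[309.26777943 232.67945282]]
```

View pics/f_sidec.png

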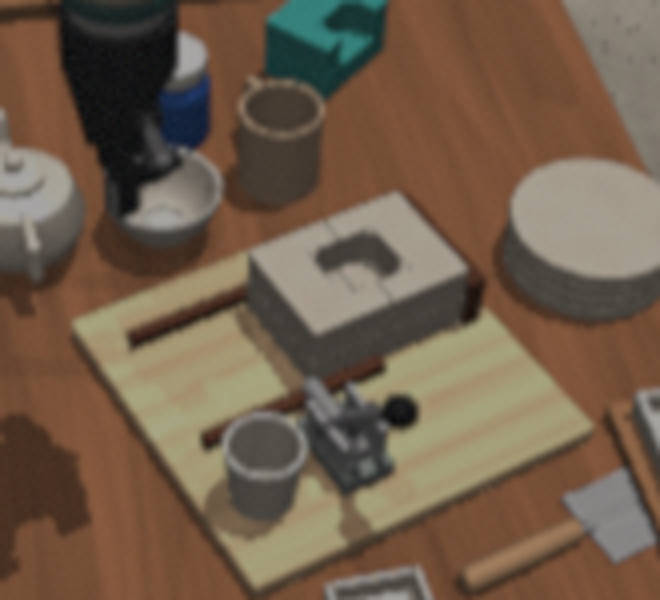

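View pics/f_top.png

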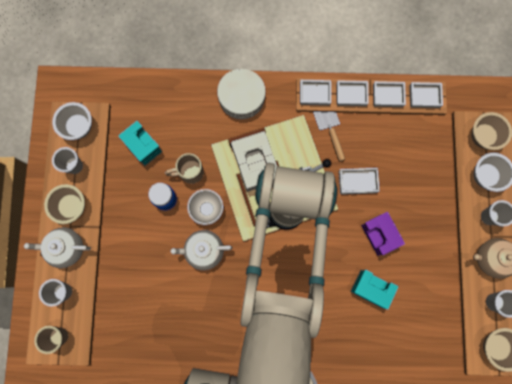

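The loose half is closed: its back edge moved from -64.7 mm to about -33.5 mm, so it sits at x ≈ 0, and it is square. The lever is still open, with the knob at top (326,163), unmoved. Next I go to the far side of the knob with the jaws shut, turned 90° so that a flat finger side meets it.

>>> {"fn": "play_rows", "kwargs": {"plan": [[[1,0,-0.231,0.1175,90],[1,0,-0.231,0.1175,90],[1,0,-0.231,0.1175,90],[1,0,-0.231,0.1175,90],[1,0,-0.231,0.1175,90],[1,0,-0.231,0.1175,90],[1,0,-0.231,0.1175,90],[1,0,-0.231,0.1175,90],[1,0,-0.231,0.1175,90],[1,0,-0.231,0.1175,90],[1,0,-0.231,0.1175,90],[1,0,-0.231,0.1175,90]]]}}

```text
clock: 7.4
position: [0.649, -0.1716, 0.2238]
ee_rot: [0.577, 0.403, 0.581, -0.409]
contact_force: [0.1, -0.6, -0.5]
width: -0.0
```

```bash
python3 go.py " -47,-230,225" " -47,-230,116"
```

```text
t 7.4 jig pos mm [ -43.9 -230.3  223.8] width -3.0945329887444e-05 q6 -0.704
F jig [-0.12 -0.61 -0.51]
tool axes in jig (cols)
 [[-0.01   1.     0.001]
 [-0.001  0.001 -1.   ]
 [-1.    -0.01   0.001]]
tool y angle in jig deg 0.03635477061823817  turn to jig y: [np.float64(-89.96), np.float64(90.04)]  to jig x: [np.float64(0.04), np.float64(-179.96)]
 -47,-230,225 -> world [ 0.646 -0.172  0.225] tool shift mm [-1.2 -3.2 -0.3]
 -47,-230,116 -> world [ 0.646 -0.172  0.116] tool shift mm [107.8  -2.   -0.5]
```

>>> {"fn": "play_rows", "kwargs": {"plan": [[[1,0.04,-0.002,0,0],[1,0.08,-0.002,0,0],[1,0.1,-0.002,0,0],[1,0.108,-0.002,0,0],[1,0.108,-0.002,0,0],[1,0.108,-0.002,0,0]]]}}

```text
clock: 8.0
position: [0.6474, -0.1732, 0.1169]
ee_rot: [0.578, 0.403, 0.58, -0.409]
contact_force: [0.5, -0.5, -0.5]
width: 0.0003
```

```bash
python3 go.py " -47,-200,116" " -47,-150,122" " -47,-125,130";  python3 -c "
from h import *
snap('g')
b=cv2.imread('pics/g_side.png')[130:280,230:395]
cv2.imwrite('pics/g_sidec.png',cv2.resize(b,None,fx=4,fy=4,interpolation=cv2.INTER_CUBIC))"
```

```text
t 8.0 jig pos mm [ -45.8 -231.3  116.9] width 0.00032382397041886125 q6 -0.705
F jig [ 0.3  -0.66 -0.49]
tool axes in jig (cols)
 [[-0.009  1.     0.001]
 [-0.003  0.001 -1.   ]
 [-1.    -0.009  0.003]]
tool y angle in jig deg 0.07222310713348347  turn to jig y: [np.float64(-89.93), np.float64(90.07)]  to jig x: [np.float64(0.07), np.float64(-179.93)]
 -47,-200,116 -> world [ 0.636 -0.144  0.116] tool shift mm [  0.8  -1.1 -31.3]
 -47,-150,122 -> world [ 0.619 -0.097  0.122] tool shift mm [ -5.4  -1.1 -81.2]
 -47,-125,130 -> world [ 0.61  -0.074  0.13 ] tool shift mm [ -13.4   -1.1 -106.2]
```

View pics/g_sidec.png

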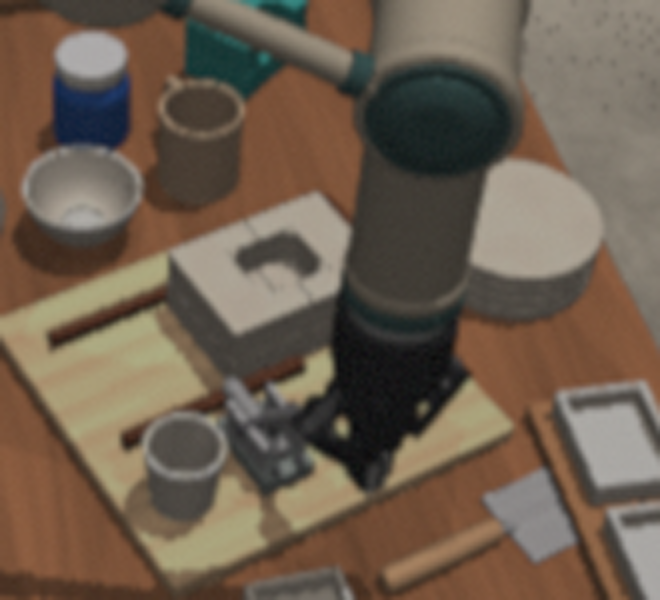

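The shut fingers stand just beyond the knob with the tip below its middle (crop (372,470)), and nothing is touched. Pushing the knob towards the mould, rising slightly as it rises.

>>> {"fn": "play_rows", "kwargs": {"plan": [[[1,0,-0.001,-0.015,0],[1,0,-0.001,-0.026,0],[1,0,-0.001,-0.032,0],[1,0,-0.001,-0.037,0],[1,-0.001,-0.001,-0.042,0],[1,-0.002,-0.001,-0.047,0],[1,-0.004,-0.001,-0.052,0],[1,-0.005,-0.001,-0.057,0],[1,-0.006,-0.001,-0.062,0],[1,-0.008,-0.001,-0.067,0],[1,-0.008,-0.001,-0.067,0]]]}}

```text
clock: 9.2
position: [0.6237, -0.1097, 0.1258]
ee_rot: [0.579, 0.403, 0.579, -0.409]
contact_force: [0.8, -1.3, 1.0]
width: 0.0
```

```bash
python3 go.py " -47,-139,127" " -47,-120,130";  python3 -c "
from h import *
snap('i')
b=cv2.imread('pics/i_side.png')[130:280,230:395]
cv2.imwrite('pics/i_sidec.png',cv2.resize(b,None,fx=4,fy=4,interpolation=cv2.INTER_CUBIC))"
```

```text
t 9.2 jig pos mm [ -46.6 -163.5  125.8] width 1.0305734410425102e-05 q6 -0.625
F jig [ 0.29 -1.54  0.96]
tool axes in jig (cols)
 [[-0.007  1.     0.002]
 [-0.004  0.001 -1.   ]
 [-1.    -0.007  0.004]]
tool y angle in jig deg 0.08552114258051209  turn to jig y: [np.float64(-89.91), np.float64(90.09)]  to jig x: [np.float64(0.09), np.float64(-179.91)]
 -47,-139,127 -> world [ 0.615 -0.087  0.127] tool shift mm [ -1.2  -0.3 -24.5]
 -47,-120,130 -> world [ 0.609 -0.069  0.13 ] tool shift mm [ -4.3  -0.3 -43.5]
```

View pics/i_sidec.png

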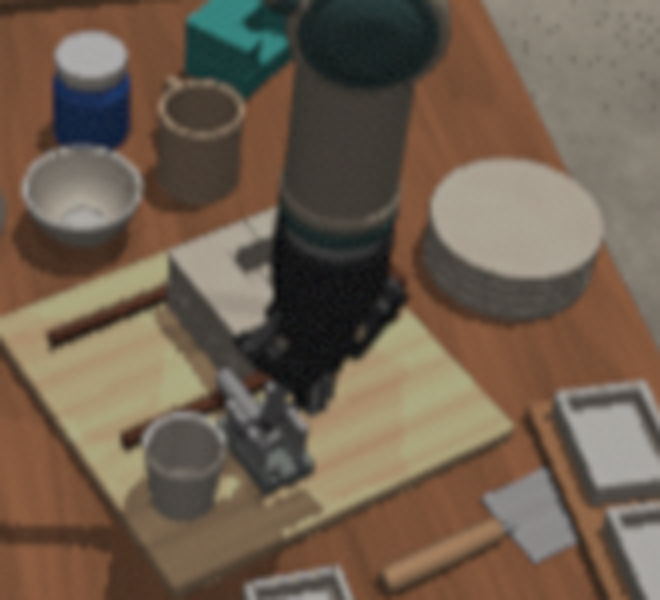

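The lever has come up with the finger (rod at crop (275,405)) and the force is mild, about 1.5 N. Carrying it past centre.

>>> {"fn": "play_rows", "kwargs": {"plan": [[[1,0,0,-0.005,0],[1,0,0,-0.01,0],[1,-0.001,0,-0.015,0],[1,-0.001,0,-0.02,0],[1,-0.002,0,-0.025,0],[1,-0.002,0,-0.03,0],[1,-0.003,0,-0.035,0],[1,-0.004,0,-0.04,0],[1,-0.004,0,-0.044,0],[1,-0.004,0,-0.044,0]]]}}

```text
clock: 10.3
position: [0.6083, -0.068, 0.1291]
ee_rot: [0.578, 0.403, 0.58, -0.409]
contact_force: [-0.4, -0.7, 0.2]
width: -0.0004
```

```bash
python3 go.py |head -2;  python3 -c "
from h import *
snap('k')
b=cv2.imread('pics/k_side.png')[130:280,230:395]
cv2.imwrite('pics/k_sidec.png',cv2.resize(b,None,fx=4,fy=4,interpolation=cv2.INTER_CUBIC))"
```

```text
t 10.3 jig pos mm [ -47.  -119.   129.1] width -0.0003587288699291548 q6 -0.566
F jig [-0.62 -0.5   0.21]
```

View pics/k_sidec.png

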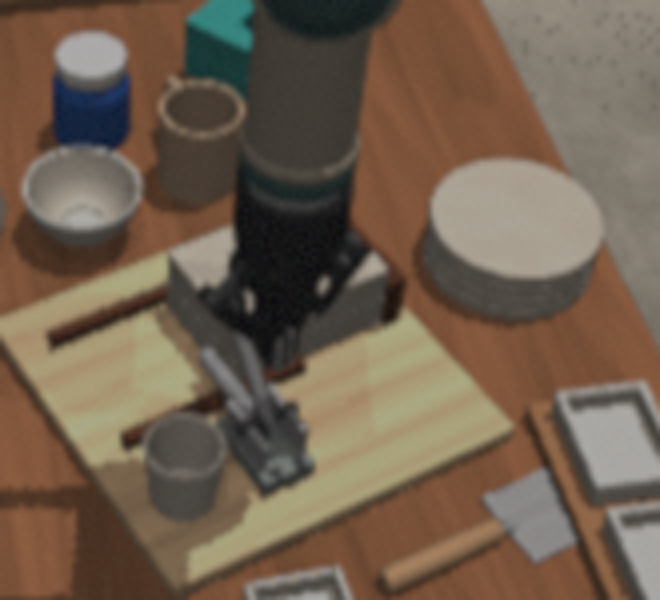

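The lever has snapped over (rod at crop (255,370) leaning towards the mould), the bolt is out at crop (220,370), and the finger force is near zero. Withdrawing away from the mould, then up and clear.

>>> {"fn": "play_rows", "kwargs": {"plan": [[[1,0,0,0.02,0],[1,0,0,0.05,0],[1,-0.02,0,0.08,0],[1,-0.06,0,0.1,0],[1,-0.1,0,0.13,0],[1,-0.13,-0.02,0.17,0],[1,-0.13,-0.06,0.21,0],[1,-0.13,-0.1,0.24,0],[1,-0.13,-0.14,0.26,0],[1,-0.13,-0.15,0.26,0],[1,-0.13,-0.15,0.26,0]]]}}

```text
clock: 11.5
position: [0.555, -0.3663, 0.2612]
ee_rot: [0.577, 0.404, 0.579, -0.41]
contact_force: [-0.2, -0.8, 0.0]
width: -0.0005
```

```bash
python3 go.py |head -2;  python3 -c "
from h import *
snap('n')
b=cv2.imread('pics/n_side.png')[130:280,210:375]
cv2.imwrite('pics/n_sidec.png',cv2.resize(b,None,fx=4,fy=4,interpolation=cv2.INTER_CUBIC))"; python3 m2.py n
```

```text
t 11.5 jig pos mm [-198.3 -381.6  261.2] width -0.0004855592584135549 q6 -1.026
F jig [-0.42 -0.67  0.02]
yaw 0.3464363 O [0.61201739 0.05992712]
top loose [[-0.034, -0.0496, 0.0765], [-0.0108, -0.0, 0.0819], [0.0191, 0.0484, 0.0871]]
   rect ((-7.496953964233398, -0.7409782409667969), (54.61846923828125, 100.17131805419922), 0.016695063561201096)
 fixed [[0.0409, -0.0496, 0.0767], [0.0783, -0.0006, 0.0818], [0.1059, 0.0491, 0.0875]]
 knob px 285.93548387096774 176.3548387096774 31 [-0.04856423 -0.05665133  0.13953378]
 cup [[-0.1472, -0.1479, 0.0505], [-0.1137, -0.1279, 0.0754], [-0.0902, -0.0909, 0.0831]]
 dish [[-0.1505, -0.3277, 0.0155], [-0.0876, -0.2571, 0.0232], [-0.0021, -0.2113, 0.0304]]
 left [[-0.2047, 0.0616, 0.0202], [-0.1346, 0.2043, 0.0608], [-0.0009, 0.2928, 0.0974]]
 clamp [[-0.0698, -0.1488, 0.0305], [-0.0495, -0.1119, 0.0509], [-0.0223, -0.0611, 0.088]]
side loose [[-0.0347, -0.0503, 0.0764], [-0.0064, 0.0079, 0.0814], [0.0191, 0.05, 0.0867]]
   rect ((-7.902851104736328, -0.09469985961914062), (55.11705780029297, 103.55876922607422), 0.2052570879459381)
 fixed [[0.0406, 0.0192, 0.0765], [0.0524, 0.0344, 0.0813], [0.0636, 0.0493, 0.0863]]
 knob px 286.8378378378378 205.7027027027027 37 [-0.05046264 -0.06250294  0.13450385]
 cup [[-0.1474, -0.1473, 0.0507], [-0.1167, -0.1163, 0.0681], [-0.0909, -0.0905, 0.0818]]
 dish [[-0.1512, -0.3283, 0.0152], [-0.1129, -0.2952, 0.0226], [-0.0013, -0.2239, 0.029]]
 left [[-0.2052, 0.062, 0.0203], [-0.1352, 0.1953, 0.051], [-0.0008, 0.2906, 0.0942]]
 clamp [[-0.0699, -0.1449, 0.0304], [-0.0568, -0.1067, 0.0528], [-0.0278, -0.061, 0.0889]]
exp knob px [[326.41006675 163.25629173]] [[309.26777943 232.67945282]]
```

View pics/n_sidec.png

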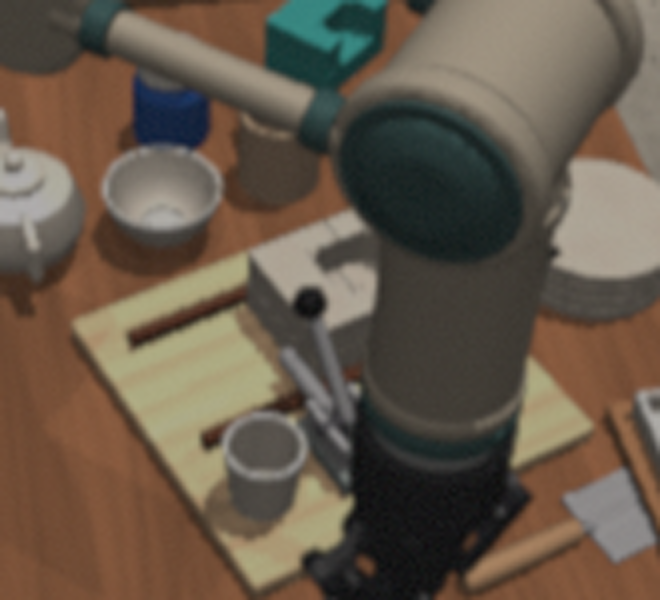

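View pics/n_top.png

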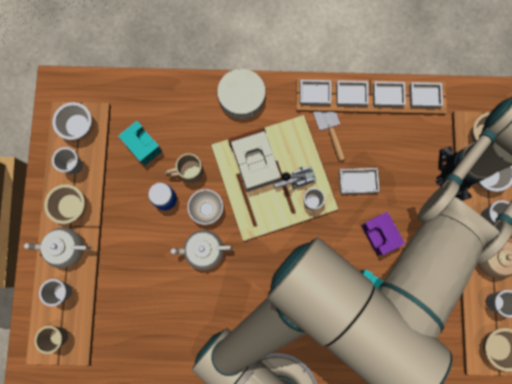

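The knob is now at jig y ≈ -57 mm (top (286,176)), which is the locked position. The loose half is at x ≈ 0 and square, the bystanders are where they were, and the hand is in free air. Handing in.

```bash
python3 -c "
from rig import manip
print(manip.sign_off())"
```

```text
the job is handed in; nothing more can be done
None
```

I closed the mould and locked the clamp, then handed the job in at about 11.6 s on the robot's clock. `sign_off` reports no verdict, so the result rests on my own checks.

**Mould:** I pushed the loose half low on its back face until the force rose to 12 N with no further advance. In the last pictures its back edge had moved about 30 mm, from jig x -65 mm to about -34 mm. That puts it at x ≈ 0 (±1 mm), square to the jig, with its top still at 82 mm.

**Lever:** With the jaws shut, I pushed the knob from the far side, keeping the fingertip below its middle, until it snapped over. The knob ended at jig y ≈ -57 mm (top camera) and -62 mm (side camera), where locked is -57 mm. The side camera read 4 to 5 mm further to -y at the start as well. The bolt was seen extended, but I did not measure where its tip ended.

**Bystanders and hand:** The cup, dish, mug, bowl, jar and teapot showed no movement beyond 1 to 2 mm wherever a camera had a clear view. I checked the spatula only by eye, in the top picture. The hand finished in free air 0.26 m above the table, with a force reading under 1 N.

**Failed check:** My first fit of the jig was wrong because a rail cut the board's outline, giving 209 mm instead of 290 mm. I corrected it before any move.

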